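# Cull the short pins and tip them down the scrap chute

## Robot

A 6-joint arm with a two-finger parallel gripper is mounted at the origin on a cart in front of the work surface, level with it; the furniture and walls round the work are solid. World frame = base frame: x ahead of the robot, y to its left, z up, the work surface at z = 0. Lengths are in m, angles in rad, forces in N, time in s.
With the tool pointing down it reaches from about 0.375 to 0.975 m from the base axis. Payload 3.8 kg.
Tool frame: the origin (TCP) lies midway between the tips of the shut fingers; the grasp point (between the pads) lies 19 mm behind it; z points along the fingers, y is the line along which they close (so a half turn about z gives the same grasp; the last joint's range is limited). The gripper opens to 85 mm and grips with 20 to 120 N. Pads are 22 mm wide; open, the fingers measure 114 mm over their backs; the gripper's body (76 mm by 85 mm) begins 54 mm behind the grasp point. The pads swing forward as they close: fully open they stand 13 mm farther back than shut.
Start: joints at [1.195, 0.264, 1.604, -0, 1.274, -0.037], TCP at [0.224, 0.637, 0.231] pointing down, gripper open.
Joint ranges: [-2.63, 2.63], [-0.94, 2.18], [0.31, 2.57], [-1.31, 4.45], [0, 2.66], [-2.55, 2.55]. Speed limits (rad/s): [2.57, 2.57, 3.14, 3.14, 3.14, 3.14].

## Interface

Orientations are given as a rotation vector (axis times angle).
In Python, from workcell import bot gives the robot as it stands.
- The arm moves only by the tool jog_arm, never from a script. Its argument "motion" is a list of rows, each a list of 5 numbers: the opening, from -1 (shut) to 1 (fully open), then the shift along the tool's x, y, z in mm, then the turn about the tool's z in degrees. In form: [[claw, x, y, z, twist], ...]. A call has 1 to 10 rows; each row shifts and turns the commanded pose from where the row before left it, along the tool's axes as they then stand; what a row does not reach is not made up. A row lasts 1/12 s, in which the tool goes at most 41.7 mm and 7.16 degrees, less where a joint would pass 70% of its speed; a pose out of reach is approached as far as the arm can. A call with a gripper value outside its range is refused whole. The fingers move at their own pace and stop on an object; "force" is the grip in N (left out, the last holds). Time passes only in rows, so rows that do not move let the fingers close. It gives the time, the measured TCP pose, the force, the opening and the grip force at its end, in the units of the state.
- bot.read_state(): the state, without advancing time (a new reading comes with each control period).
- bot.read_camera(name): name is "scene" or "top" or "wrist"; returns (picture, depth): 420x560x3 uint8, red, green, blue; 420x560 float32, m along the optical axis (not along the pixel's ray), 0 where there is no reading.
- bot.get_calibration(name): a dict with "vfov" (degrees; the focal length in pixels is half the picture's height over the tangent of half this angle, whatever the lens; pixels are square), "cx", "cy" (the principal point, pixels), "dist" ([k1, k2, p1, p2, k3] as OpenCV has them; the pictures are not rectified), "rvec" (rotation vector, rad) and "tvec" (3), from world to camera coordinates, as OpenCV has them; the wrist camera has in their place "tool_from_camera" (4x4, takes a point from camera to tool coordinates, whose origin is the TCP and whose axes are the flange's). Camera axes: x right, y down, z forward; pixel columns grow to the right and rows downward; lengths in m; the calibration is good to about 2 mm. A picture is of the moment at which its call begins: read the wrist's pose just before it. get_calibration takes no time and is no camera call.
- bot.finish_job(): hands the job in; it is judged then, once.
The state is a dict: "time": time; "q": joint angles; "joint_vel": joint speeds; "joint_torque": joint torques, N m; "tool_pos": TCP position; "tcp_rot": TCP orientation; "wrist_force": force on the tool from outside, world axes, zero at the start; "torque": the same for the moment, N m; "width": opening from 0.0 (shut) to 1.0 (fully open); "grip_force": force on a finger pad.
Only numpy, scipy, OpenCV 4.12 (cv2) and the standard library are available. Lean on these libraries where they do the work, as an engineer would, in place of code of your own. Each camera call takes 0.05 s, during which the arm holds its last target. There are 200 camera calls.

## Task

Two of the four pins in the grey block have shanks that are too short, which cannot be seen while they are in the block: find them by feel or by drawing them. Lay the two short pins on the flap of the blue scrap chute and press its pedal right down to its stop so that they fall into the box below, then let the pedal come back up. The full-length pins must end fully seated and upright in their own holes; leave the other things on the bench alone.

Things in the scene. Friction and masses are not known exactly. Their poses are not given: they have to be found in the camera images.
- pin_a: one of four pins in the block: brass head 18 mm across, 20 mm tall, resting on the block; steel shank 8 mm across hidden in the hole, 46 mm long if full-length, 22 mm if short. Two of the four are short; from outside all look alike. Mass 25 to 60 g, no clue to the kind. Origin on the axis at the underside of the head (so it reads alike for both kinds), 56 mm above the bench when seated; z up through the head.
- pin_b: one of four pins in the block: brass head 18 mm across, 20 mm tall, resting on the block; steel shank 8 mm across hidden in the hole, 46 mm long if full-length, 22 mm if short. Two of the four are short; from outside all look alike. Mass 25 to 60 g, no clue to the kind. Origin on the axis at the underside of the head (so it reads alike for both kinds), 56 mm above the bench when seated; z up through the head.
- pin_c: one of four pins in the block: brass head 18 mm across, 20 mm tall, resting on the block; steel shank 8 mm across hidden in the hole, 46 mm long if full-length, 22 mm if short. Two of the four are short; from outside all look alike. Mass 25 to 60 g, no clue to the kind. Origin on the axis at the underside of the head (so it reads alike for both kinds), 56 mm above the bench when seated; z up through the head.
- pin_d: one of four pins in the block: brass head 18 mm across, 20 mm tall, resting on the block; steel shank 8 mm across hidden in the hole, 46 mm long if full-length, 22 mm if short. Two of the four are short; from outside all look alike. Mass 25 to 60 g, no clue to the kind. Origin on the axis at the underside of the head (so it reads alike for both kinds), 56 mm above the bench when seated; z up through the head.
- pin_block: grey fixed block 44 x 196 x 56 mm (x, y, z); origin under its centre. Four upright through holes 10 mm across at y = -72, -24, 24, 72 mm. Pins have 1 mm of play to each side. A full-length pin lifted 33 mm still has 13 mm in its hole and cannot be moved aside; a short one is then 11 mm clear of the block and moves freely.
- feelers: strip hidden in the underside of the block, with a weak spring feeler (about 0.1 N) under each hole that touches the tip of a fully seated full-length pin and not a short one; used to judge the result. It does not move and its pose tells nothing. Origin as the block's.
- chute: fixed blue scrap chute: box 130 x 96 x 116 mm (x, y, z), walls 4 mm; origin under its centre, on the bench. Its top is open over the flap (x -61 to 11 mm, y -44 to 44 mm) and covered by a deck beyond. Below is the catch box. The pedal is on its -y side, with a 104 mm tall bearing post at x = -55, y = -140 mm.
- flap_mid (a point): centre of the flap's upper face when closed, 94.5 mm above the bench; the rim of the opening round it is 21.5 mm higher. Fixed in the chute (does not move with the flap); axes as the chute's.
- catch_floor (a point): centre of the chute's inner floor, 5 mm above the bench, under flap and deck
- pedal (a joint): angle of pedal and flap, one rigid piece on a shaft along the chute's y (at x = -55 mm, 91 mm above the bench): 0 at rest (flap closed and level, pedal rising 0.40 rad toward +x), 0.95 rad at the stop (flap hangs steeply, what lies on it slides into the catch box). A spring closes it when let go; on the pad it takes about 4 N to start, 9 N at the stop.
- pedal_pad (a point): centre of the top of the pedal's black rubber pad (48 x 48 mm), 96 mm to the -y side of the chute's centre line, 70 mm from the shaft. Moves with the pedal, nearly straight down: about 125 mm above the bench at rest, 60 mm at the stop.
- drive_bogie: bystander: small four-wheeled geared axle set, 70 x 69 x 31 mm, loose
- radio_receiver: bystander: small flat black and red receiver case, 38 x 61 x 17 mm, loose
- gear_box_small: bystander: small brass U-bracket gearbox, 36 x 103 x 28 mm, loose

How it is judged:
By the outcome, as a careful person would: the job done as asked, in the order asked, and still so for the second after the job is handed in, with the robot touching nothing.
It also fails if it takes over 67 s, if anything falls off the work surface, if the arm or the gripper's body presses on something with over 40 N, if the wrist force passes 120 N, or if a joint passes its speed limit or range.

## Working session

There is one attempt and no reset: what is moved stays moved. The work goes in short steps, Python scripts to look and compute and a tool call to move; the robot and the scene stay as the last step left them, time stands still between calls to the robot, and variables do not carry over. Pictures are saved under pics/ and viewed, at most 10 in all, crops included, and the job is handed in when it is done.

Besides the shell and the picture viewer there is one more tool, called in YAML: its name, and indented under it one key for each argument. jog_arm: Moves the arm, as the interface text tells. Its arguments: {"type":"object","properties":{"motion":{"type":"array"},"force":{"type":"number"}},"required":["motion"]}

```bash
mkdir -p pics; ls; cat > h.py <<'E'
import numpy as np, cv2
from workcell import bot
def snap(n,f):
    s=bot.read_state(); im,d=bot.read_camera(n); cv2.imwrite(f'pics/{f}.png',im[:,:,::-1]); np.savez(f'pics/{f}.npz',im=im,d=d,pos=s['tool_pos'],rot=s['tcp_rot']); return s,im,d
def cal(n,s=None):
    c=bot.get_calibration(n); f=210/np.tan(np.radians(c['vfov'])/2)
    K=np.array([[f,0,c['cx']],[0,f,c['cy']],[0,0,1.]])
    if n=='wrist':
        T=np.eye(4);T[:3,:3]=cv2.Rodrigues(np.array(s['tcp_rot'],float))[0];T[:3,3]=s['tool_pos']
        W=T@np.array(c['tool_from_camera'])
    else:
        R=cv2.Rodrigues(np.array(c['rvec'],float))[0];W=np.eye(4);W[:3,:3]=R.T;W[:3,3]=-R.T@np.array(c['tvec'])
    return K,np.array(c['dist'],float),W
def onplane(n,px,z,s=None):
    K,D,W=cal(n,s); u=cv2.undistortPoints(np.array(px,float).reshape(-1,1,2),K,D).reshape(-1,2)
    r=np.c_[u,np.ones(len(u))]@W[:3,:3].T; o=W[:3,3]; return o+r*((z-o[2])/r[:,2])[:,None]
def bydepth(n,px,d,s=None):
    K,D,W=cal(n,s); px=np.array(px,float).reshape(-1,2); u=cv2.undistortPoints(px.reshape(-1,1,2),K,D).reshape(-1,2)
    z=d[px[:,1].astype(int),px[:,0].astype(int)]
    return (np.c_[u,np.ones(len(u))]*z[:,None])@W[:3,:3].T+W[:3,3]
E
python3 - <<'E'
from h import *
s,a,d=snap('top','top0'); s2,b,d2=snap('scene','scene0')
print(s)
E
```

```text
pics
{'time': 0.0, 'q': array([ 1.19510108e+00,  2.64782046e-01,  1.60537474e+00,  1.21108900e-05,
        1.27371952e+00, -3.69021965e-02]), 'joint_vel': array([-2.24672056e-03,  4.62441437e-04,  2.00016551e-04,  1.21638412e-05,
        1.88661277e-04,  3.70371058e-04]), 'joint_torque': array([-6.46980443e-04, -5.15110230e+01, -3.67311752e+01, -3.19589144e-04,
        1.28981363e-02, -1.47574855e-05]), 'tool_pos': array([0.22406373, 0.63594334, 0.22994217]), 'tcp_rot': array([-0.52955779, -3.09615092,  0.00350684]), 'wrist_force': array([ 0.51609647, -0.84953629,  0.03842799]), 'torque': array([-0.01391128,  0.02300214,  0.01961679]), 'grip_force': 0.0, 'width': 1.0022173086313853}
```

View pics/top0.png

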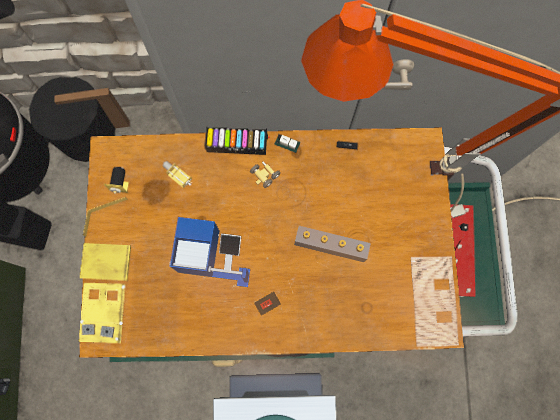

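View pics/scene0.png

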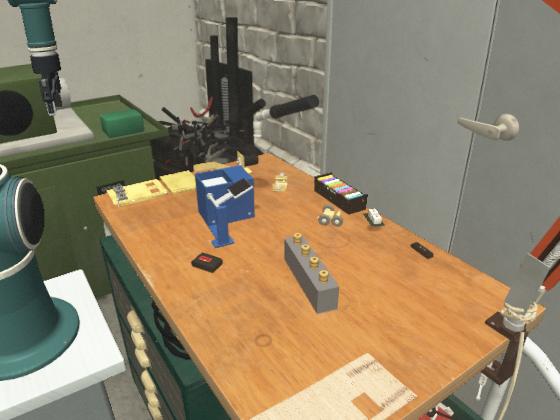

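Top view: block with pins at about (306,234), (324,239), (343,243), (360,247); chute flap (192,255), pad (231,244), post (244,275). The receiver is at (267,303), and the bogie at (265,174).

```bash
cat > m.py <<'E'
from h import *
z=np.load('pics/top0.npz'); im=z['im'];d=z['d']
print('camera',cal('top')[2][:3,3])
px=[(306,234),(324,239),(343,243),(360,247)]
hsv=cv2.cvtColor(im,cv2.COLOR_RGB2HSV)
print('px hsv',[hsv[y,x] for x,y in px], 'bench',hsv[280,330],'block',hsv[240,333],'flap',hsv[255,192],'pad',hsv[244,231])
print('pins depth',bydepth('top',px,d).round(3))
P=onplane('top',px,0.076);print(P.round(4))
# block grey mask top corners
roi=np.zeros(im.shape[:2],np.uint8);roi[215:270,285:380]=1
g=((hsv[:,:,1]<70)&(roi>0)).astype(np.uint8)
c=max(cv2.findContours(g,0,2)[0],key=cv2.contourArea);print(cv2.minAreaRect(c))
w=((hsv[:,:,1]<40)&(hsv[:,:,2]>200)).astype(np.uint8);w[:,:165]=0;w[:,220:]=0;w[:230]=0;w[285:]=0
c=max(cv2.findContours(w,0,2)[0],key=cv2.contourArea);r=cv2.minAreaRect(c);print(r)
print('flap corners',onplane('top',cv2.boxPoints(r),0.0945).round(4), 'ctr',onplane('top',[r[0]],0.0945))
b=((hsv[:,:,2]<60)).astype(np.uint8);b[:,:215]=0;b[:,245:]=0;b[:230]=0;b[260:]=0
c=max(cv2.findContours(b,0,2)[0],key=cv2.contourArea);r=cv2.minAreaRect(c);print('pad',r,onplane('top',[r[0]],.125),onplane('top',cv2.boxPoints(r),.125).round(3))
print(bydepth('top',[r[0],(192,255),(244,275),(267,303)],d).round(3))
bl=((hsv[:,:,0]>100)&(hsv[:,:,0]<125)&(hsv[:,:,1]>140)).astype(np.uint8);bl[:,:165]=0;bl[:,255:]=0;bl[:205]=0;bl[290:]=0
c=max(cv2.findContours(bl,0,2)[0],key=cv2.contourArea);print(cv2.minAreaRect(c))
E
python3 m.py
```

```text
camera [ 0.28668931 -0.01284099  1.43826934]
px hsv [array([165,  34, 119], dtype=uint8), array([ 12,  75, 136], dtype=uint8), array([ 18, 110, 178], dtype=uint8), array([143,  20, 115], dtype=uint8)] bench [ 15 182 186] block [ 13  43 167] flap [103  10 233] pad [ 9 56 59]
pins depth [[ 0.563 -0.095  0.077]
 [ 0.549 -0.142  0.073]
 [ 0.536 -0.191  0.077]
 [ 0.525 -0.235  0.073]]
[[ 0.563  -0.0955  0.076 ]
 [ 0.5484 -0.142   0.076 ]
 [ 0.5364 -0.1911  0.076 ]
 [ 0.5246 -0.2349  0.076 ]]
((332.09930419921875, 243.5244140625), (73.73822021484375, 19.16716766357422), 13.79948616027832)
((191.4191131591797, 254.11988830566406), (32.24856948852539, 25.566043853759766), 7.4314093589782715)
flap corners [[0.4882 0.2465 0.0945]
 [0.5541 0.2388 0.0945]
 [0.541  0.1559 0.0945]
 [0.4755 0.1643 0.0945]] ctr [[0.51454308 0.20127383 0.0945    ]]
pad ((231.80882263183594, 239.48529052734375), (20.40833282470703, 9.946918487548828), 30.963756561279297) [[0.54406529 0.09463522 0.125     ]] [[0.547 0.123 0.125]
 [0.569 0.11  0.125]
 [0.541 0.066 0.125]
 [0.519 0.079 0.125]]
[[0.543 0.094 0.13 ]
 [0.512 0.2   0.094]
 [0.457 0.067 0.101]
 [0.391 0.012 0.014]]
((197.3207550048828, 229.6226348876953), (41.894927978515625, 21.623188018798828), 10.619654655456543)
```

jog_arm:
  motion:
    - [1,-23.5,-27,0,0]
    - [1,-23.5,-27,0,0]
    - [1,-23.5,-27,0,0]
    - [1,-23.5,-27,0,0]
    - [1,-23.5,-27,0,0]
    - [1,-23.5,-27,0,0]
    - [1,-23.5,-27,0,0]
    - [1,-23.5,-27,0,0]
    - [1,-23.5,-27,0,0]
    - [1,-23.5,-27,0,0]
  force: 40

```text
time: 0.93
tool_pos: [0.3562, 0.3021, 0.2309]
tcp_rot: [-0.529, -3.097, 0.001]
wrist_force: [0.5, -0.4, 0.8]
width: 1.002
grip_force: 0.0
```

jog_arm:
  motion:
    - [1,-23.5,-27,0,0]
    - [1,-23.5,-27,0,0]
    - [1,-23.5,-27,0,0]
    - [1,-23.5,-27,0,0]
    - [1,-23.5,-27,0,0]
    - [1,-23.5,-27,0,0]
    - [1,-23.5,-27,0,0]
    - [1,-23.5,-27,0,0]
    - [1,-23.5,-27,0,0]
    - [1,-23.5,-27,0,0]

```text
time: 1.77
tool_pos: [0.4881, -0.0307, 0.231]
tcp_rot: [-0.53, -3.096, -0.0]
wrist_force: [0.2, -0.4, 0.5]
width: 0.999
grip_force: 0.0
```

jog_arm:
  motion:
    - [1,-23.5,-27,0,0]
    - [1,-23.5,-27,0,0]
    - [1,-23.5,-27,0,0]
    - [1,-23.5,-27,0,0]
    - [1,0,0,0,7]
    - [1,0,0,0,7]
    - [1,0,0,0,7]
    - [1,0,0,0,7]
    - [1,0,0,0,7]
    - [1,0,0,0,7]

```text
time: 2.6
tool_pos: [0.5405, -0.162, 0.2306]
tcp_rot: [-1.612, -2.695, 0.0]
wrist_force: [-0.1, -0.1, 0.1]
width: 1.0
grip_force: 0.0
```

jog_arm:
  motion:
    - [1,0,0,0,7]
    - [1,0,0,0,7]
    - [1,0,0,0,7]
    - [1,0,0,0,7]
    - [1,0,0,0,7]
    - [1,0,0,0,7]
    - [1,0,0,0,2]
    - [1,0,0,0,0]

```text
time: 3.27
tool_pos: [0.5405, -0.1619, 0.2307]
tcp_rot: [-2.499, -1.902, 0.001]
wrist_force: [0.4, 0.8, 0.2]
width: 1.003
grip_force: 0.0
```

Batching works well. Close look with the wrist camera.

```bash
python3 - <<'E'
from h import *
s,im,d=snap('wrist','w1')
print(bot.get_calibration('wrist')['tool_from_camera'])
print(cv2.Rodrigues(s['tcp_rot'])[0].round(3))
K,D,W=cal('wrist',s)
P=np.array([[0.563,-.0955,.076],[.5484,-.142,.076],[.5364,-.1911,.076],[.5246,-.2349,.076]])
V=np.linalg.inv(W);print(cv2.projectPoints(P,cv2.Rodrigues(V[:3,:3])[0],V[:3,3],K,D)[0].reshape(-1,2).round())
E
```

```text
[[ 9.15097073e-04 -9.51346028e-01 -3.08123186e-01  7.89822963e-02]
 [ 9.99999574e-01  9.08069921e-04  1.66193177e-04 -1.19269337e-03]
 [ 1.21690178e-04 -3.08123206e-01  9.51346454e-01 -1.42133570e-01]
 [ 0.00000000e+00  0.00000000e+00  0.00000000e+00  1.00000000e+00]]
[[ 0.267  0.964 -0.001]
 [ 0.964 -0.267  0.   ]
 [ 0.    -0.001 -1.   ]]
[[283. 115.]
 [281. 171.]
 [282. 225.]
 [282. 268.]]
```

View pics/w1.png

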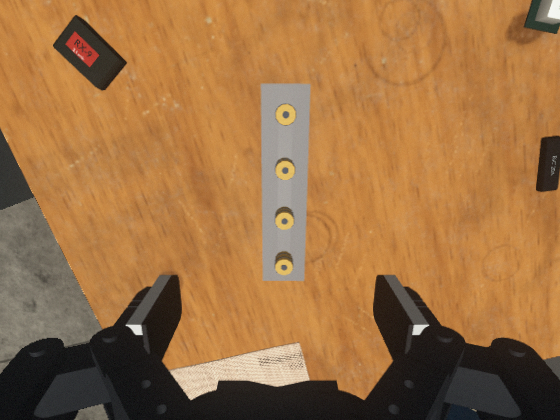

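The wrist view shows the four pin tops at about (286,115), (285,170), (284,220) and (284,267), with the block well aligned with the gripper.

```bash
python3 - <<'E'
from h import *
z=np.load('pics/w1.npz');im=z['im'];s=dict(tool_pos=z['pos'],tcp_rot=z['rot'])
hsv=cv2.cvtColor(im,cv2.COLOR_RGB2HSV)
m=((hsv[:,:,0]>18)&(hsv[:,:,0]<32)&(hsv[:,:,1]>90)&(hsv[:,:,2]>120)).astype(np.uint8);m[:,:265]=0;m[:,306:]=0;m[:95]=0;m[285:]=0
C=sorted([c for c in cv2.findContours(m,0,2)[0] if cv2.contourArea(c)>60],key=lambda c:c[:,0,1].min())
px=[cv2.minEnclosingCircle(c)[0] for c in C];print(np.round(px,1),[cv2.contourArea(c) for c in C])
P=onplane('wrist',px,0.076,s);print(P.round(4))
R=cv2.Rodrigues(z['rot'])[0]
print('tool mm',((P-z['pos'])@R*1000).round(1))
v=P[0]-P[-1];print(np.linalg.norm(np.diff(P,axis=0),axis=1),np.degrees(np.arctan2(-v[0],v[1])))
E
```

```text
[[285.5 114.2]
 [284.7 170. ]
 [284.  220.5]
 [283.5 266.5]] [312.0, 271.0, 239.0, 205.5]
[[ 0.5649 -0.0955  0.076 ]
 [ 0.5519 -0.1416  0.076 ]
 [ 0.5389 -0.1875  0.076 ]
 [ 0.526  -0.2334  0.076 ]]
tool mm [[ 70.5   6.  154.7]
 [ 22.6   5.7 154.7]
 [-25.1   5.4 154.7]
 [-72.8   5.3 154.7]]
[0.04794226 0.04768917 0.04770923] -15.73147028993337
```

jog_arm:
  motion:
    - [0,23.5,2,0,0]
    - [0,23.5,2,0,0]
    - [0,23.5,2,0,0]
    - [0,0,0,30,0]
    - [0,0,0,30,0]
    - [0,0,0,30,0]
    - [0,0,0,30,0]
    - [0,0,0,25,0]
    - [0,0,0,15,0]
    - [0,0,0,11,0]

```text
time: 4.15
tool_pos: [0.5635, -0.0952, 0.0575]
tcp_rot: [-2.495, -1.903, 0.004]
wrist_force: [0.4, 0.2, 0.2]
width: 0.503
grip_force: 0.0
```

jog_arm:
  motion:
    - [0,0,0,0,0]
    - [-1,0,0,0,0]
    - [-1,0,0,0,0]
    - [-1,0,0,0,0]
    - [-1,0,0,0,0]
    - [-1,0,0,0,0]

```text
time: 4.65
tool_pos: [0.5667, -0.0959, 0.0618]
tcp_rot: [2.497, 1.902, 0.003]
wrist_force: [-0.8, 0.1, 3.7]
width: 0.189
grip_force: 39.1
```

jog_arm:
  motion:
    - [-1,0,0,-12,0]
    - [-1,0,0,-12,0]
    - [-1,0,0,-11,0]
    - [-1,0,0,0,0]
    - [-1,0,0,0,0]

```text
time: 5.07
tool_pos: [0.5663, -0.0958, 0.097]
tcp_rot: [2.498, 1.902, 0.003]
wrist_force: [-0.2, 0.6, -1.0]
width: 0.191
grip_force: 39.6
```

```bash
cat > look.py <<'E'
import sys
from h import *
s,im,d=snap('scene',sys.argv[1]); x,y=float(sys.argv[2]),float(sys.argv[3])
print(s['tool_pos'].round(4),s['wrist_force'].round(1))
K,D,W=cal('scene');V=np.linalg.inv(W)
zs=np.arange(.05,.112,.004);P=np.c_[np.full_like(zs,x),np.full_like(zs,y),zs]
p=cv2.projectPoints(P,cv2.Rodrigues(V[:3,:3])[0],V[:3,3],K,D)[0].reshape(-1,2)
ex=(P@V[:3,:3].T+V[:3,3])[:,2]
for z,q,e in zip(zs,p,ex): print(round(z,3),q.round(),(1000*(d[int(round(q[1])),int(round(q[0]))-5:int(round(q[0]))+6]-e)).round().astype(int))
q=p.mean(0).astype(int);c=im[max(q[1]-40,0):q[1]+40,q[0]-50:q[0]+50];cv2.imwrite(f'pics/{sys.argv[1]}c.png',cv2.resize(c,None,fx=6,fy=6)[:,:,::-1])
E
python3 look.py s1 0.565 -0.0955
```

```text
[ 0.5663 -0.0958  0.097 ] [-0.2  0.6 -1. ]
0.05 [296. 244.] [ -9  -8  -8  -8  -7  -9  -7  -9  -9 -10 -10]
0.054 [296. 243.] [-5 -7 -5 -5  1 -6 -4 -5 -6 -4 -2]
0.058 [297. 241.] [ 5  7  6 -2 -7  0 -4  6  6  4  1]
0.062 [297. 240.] [11 11 11  0 -2 -6 -3  8 12 10 10]
0.066 [297. 238.] [23 22 20 -2  0 -5 -5 17 19 18 18]
0.07 [297. 237.] [26 28 26 26 -4 -6 -6 21 26 26 25]
0.074 [297. 235.] [139 140 141 140  -2  -4  -3 141  35  33  38]
0.078 [297. 234.] [141 148 141 148   0  -5   0 148 149 146 149]
0.082 [297. 232.] [157 156 157 155  -1  -5  -3 155 155 159 159]
0.086 [297. 230.] [167 169 164  -6  -8 -11  -9  -8 163 167 169]
0.09 [297. 229.] [174 172  -4  -7  -9 -10 -12  -9  -5 174 169]
0.094 [297. 227.] [-13 -18 -17 -16 -12 -10  -8  -9  -9  -4  -8]
0.098 [297. 226.] [-12 -16 -13 -16  -9 -12  -9  -7  -7  -5  -6]
0.102 [297. 224.] [-13 -16 -15 -14 -11  -9  -8 -11 -11  -5  -5]
0.106 [297. 223.] [-13 -18 -16 -12  -9  -7 -10  -8  -9  -6  -5]
0.11 [297. 221.] [-12 -17 -16 -15  -3  -3  -4  -4  -2  -1  -4]
```

View pics/s1c.png

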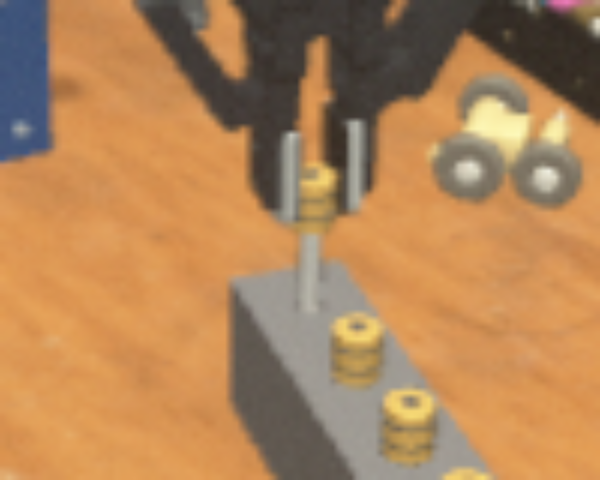

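P1 (y = -0.0955) is full-length: the crop shows the shank running unbroken from the head into the block. I'll put it back and lift P2.

jog_arm:
  motion:
    - [-1,0,0,12,0]
    - [-1,0,0,12,0]
    - [-1,0,0,9,0]
    - [-1,0,0,0,0]
    - [0,0,0,0,0]
    - [0,0,0,0,0]
    - [0,0,0,0,0]
    - [0,-16,0,0,0]
    - [0,-16,0,0,0]
    - [0,-16,0,0,0]

```text
time: 5.95
tool_pos: [0.552, -0.142, 0.0616]
tcp_rot: [-2.498, -1.904, 0.001]
wrist_force: [0.0, -0.3, -0.4]
width: 0.498
grip_force: 0.0
```

jog_arm:
  motion:
    - [0,0,0,0,0]
    - [-1,0,0,0,0]
    - [-1,0,0,0,0]
    - [-1,0,0,0,0]
    - [-1,0,0,0,0]
    - [-1,0,0,-12,0]
    - [-1,0,0,-12,0]
    - [-1,0,0,-9,0]
    - [-1,0,0,0,0]
    - [-1,0,0,0,0]

```text
time: 6.78
tool_pos: [0.5536, -0.142, 0.097]
tcp_rot: [2.497, 1.902, 0.002]
wrist_force: [0.2, -0.1, 0.2]
width: 0.189
grip_force: 39.9
```

```bash
python3 look.py s2 0.552 -0.1416 | cut -c1-90; cp look.py l2.py; sed -i 's/^s,im.*/z0=np.load("pics\/"+sys.argv[1]+".npz");im=z0["im"];d=z0["d"];s=dict(tool_pos=z0["pos"],wrist_force=z0["pos"]);x,y=float(sys.argv[2]),float(sys.argv[3])/' l2.py; echo P1; python3 l2.py s2 .565 -.0955
```

```text
[ 0.5536 -0.142   0.097 ] [ 0.2 -0.1  0.2]
0.05 [304. 256.] [ -8  -9 -11  -9 -10 -11 -10 -11  -7  -6 -11]
0.054 [304. 254.] [-1 -3 -1 -1  3  6  5  4  3 -2  0]
0.058 [304. 253.] [8 5 3 3 5 7 4 5 8 5 3]
0.062 [304. 251.] [10 14 11 13 11 12 12 10 15 11 13]
0.066 [304. 250.] [18 18 17 18 16 19 20 16 19 16 16]
0.07 [305. 248.] [25 26 26 28 -2 -2  0  1 27 29 27]
0.074 [305. 247.] [30 33 32 34 -3 -3 -2 -1 32 31 34]
0.078 [305. 245.] [ 43  43  39  40  -4  -4  -4  -3  42  40 148]
0.082 [305. 243.] [ 46  50  47  50  -4  -7  -4  -2 152 151 152]
0.086 [305. 242.] [ 49  57  56  55  -2 -11  -9  -2 156 160 156]
0.09 [305. 240.] [-14 -16 -17 -15 -10 -12  -9  -9  -9  -8 168]
0.094 [305. 239.] [-10 -17 -14 -15  -9 -12 -12 -10 -10  -7 177]
0.098 [305. 237.] [-13 -16 -15 -17  -9  -9 -11 -10  -6  -4  -1]
0.102 [305. 235.] [  -9 -917  -17  -14  -13  -11  -12   -9  -10   -7   -2]
0.106 [305. 234.] [-13 -20 -18 -16  -9  -8  -8 -12  -9  -8  -1]
0.11 [305. 232.] [ -11  -16  -14  -18    0   -1   -3   -1   -2 -913   -1]
P1
[ 0.5536 -0.142   0.097 ] [ 0.6 -0.1  0.1]
0.05 [296. 244.] [ -8  -8 -10  -9 -13 -11 -11 
[... 295 characters left out ...]
 -5  -5  -9 -12 -65 -68 -68 -67 -70 -68]
0.074 [297. 235.] [ 138   -5   -3   -1  -63  -67  -71  -67  -62 -970  -71]
0.078 [297. 234.] [149   2   3   2 -57 -70 -67 -67 -66 -73 -71]
0.082 [297. 232.] [155 158 155 -57 -63 -67 -67 -67 -64 -69 -67]
0.086 [297. 230.] [170 164 166 -56 -61 -67 -69 -66 -66 -73 -70]
0.09 [297. 229.] [175 174 174 -55 -62 -68 -69 -69 -63 -69 -68]
0.094 [297. 227.] [182 188 183 -58 -57 -69 -69 -68 -67 -71 -72]
0.098 [297. 226.] [ 187  190  190  -53 -959  -69  -67  -68  -66  -72  -68]
0.102 [297. 224.] [-78 -75 203 -55 -68 -68 -72 -73 -73 -76 -69]
0.106 [297. 223.] [-79 -79 -76 -68 -66 -69 -74 -74 -71 -70 -74]
0.11 [297. 221.] [-82 -79 -77 -76 -68 -68 -72 -74 -71 -72 -70]
```

P2's shank ends at about z = 0.068, 11 mm clear of the block, so it is short. I'll carry it to the chute.

jog_arm:
  motion:
    - [-1,0,0,-31,0]
    - [-1,0,0,-31,0]
    - [-1,0,0,-31,0]
    - [-1,34,-15,0,0]
    - [-1,34,-15,0,0]
    - [-1,34,-15,0,0]
    - [-1,34,-15,0,0]
    - [-1,34,-15,0,0]
    - [-1,34,-15,0,0]
    - [-1,34,-15,0,0]

```text
time: 7.67
tool_pos: [0.5134, 0.1169, 0.1876]
tcp_rot: [-2.499, -1.903, 0.002]
wrist_force: [1.2, 0.0, 0.3]
width: 0.189
grip_force: 40.0
```

jog_arm:
  motion:
    - [-1,34,-15,0,0]
    - [-1,34,-15,0,0]
    - [-1,32,-15,0,0]
    - [-1,0,0,0,0]
    - [-1,0,0,20,0]
    - [-1,0,0,20,0]
    - [-1,0,0,15,0]
    - [-1,0,0,0,0]
    - [-1,0,0,0,0]

```text
time: 8.42
tool_pos: [0.4966, 0.223, 0.1318]
tcp_rot: [-2.499, -1.903, 0.006]
wrist_force: [0.2, 0.1, -0.7]
width: 0.19
grip_force: 40.0
```

```bash
python3 - <<'E'
from h import *
s,im,d=snap('scene','c1');print(s['tool_pos'],s['wrist_force'])
K,D,W=cal('scene');V=np.linalg.inv(W)
p=cv2.projectPoints(np.array([[.501,.2237,.11]]),cv2.Rodrigues(V[:3,:3])[0],V[:3,3],K,D)[0].ravel().astype(int);print(p)
a=cv2.resize(im[p[1]-60:p[1]+45,p[0]-50:p[0]+70],None,fx=4,fy=4)
s,w,d=snap('wrist','c1w')
cv2.imwrite('pics/c1c.png',np.hstack([a,cv2.copyMakeBorder(cv2.resize(w[:,100:460],(320,373)),0,a.shape[0]-373,0,0,0)])[:,:,::-1])
E
```

```text
[0.49659065 0.22297794 0.13184559] [ 0.19062677  0.12676337 -0.66759171]
[205 177]
```

View pics/c1c.png

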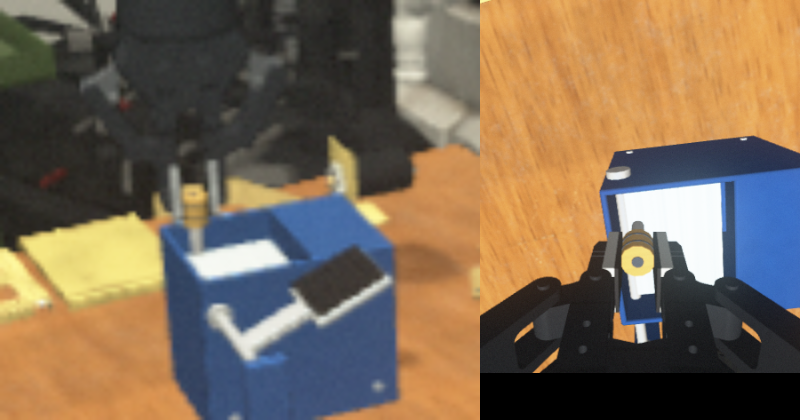

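The pin hangs inside the opening on the hinge side, about 9 mm above the flap (wrist panel at (637,260)). I'll lower it, release it, and nudge it over toward the deck.

jog_arm:
  motion:
    - [-1,0,4,4,0]
    - [-1,0,0,4,0]
    - [-1,0,0,0,0]
    - [-1,0,0,0,0]
    - [-0.1,0,0,0,0]
    - [-0.1,0,0,0,0]
    - [-0.1,0,0,0,0]
    - [-0.1,0,0,0,0]

```text
time: 9.18
tool_pos: [0.5018, 0.2228, 0.1255]
tcp_rot: [2.499, 1.904, 0.0]
wrist_force: [1.2, -0.7, -0.1]
width: 0.452
grip_force: 0.0
```

jog_arm:
  motion:
    - [0,0,6,0,0]
    - [0,0,6,0,0]
    - [0,0,6,0,0]
    - [0,0,6,0,0]
    - [0,0,0,0,0]
    - [0,0,0,0,0]
    - [0,0,0,-25,0]
    - [0,0,0,-35,0]
    - [0,0,0,-20,0]
    - [0,0,0,0,0]

```text
time: 10.02
tool_pos: [0.5281, 0.2176, 0.2113]
tcp_rot: [2.497, 1.902, 0.015]
wrist_force: [0.4, 0.5, 1.2]
width: 0.495
grip_force: 0.0
```

```bash
python3 - <<'E'
from h import *
s,im,d=snap('scene','c2')
a=cv2.resize(im[117:222,155:275],None,fx=4,fy=4)
s,w,d=snap('wrist','c2w')
cv2.imwrite('pics/c2c.png',np.hstack([a,cv2.copyMakeBorder(cv2.resize(w[:,100:460],(320,373)),0,a.shape[0]-373,0,0,0)])[:,:,::-1])
E
```

```text
(no output)
```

View pics/c2c.png

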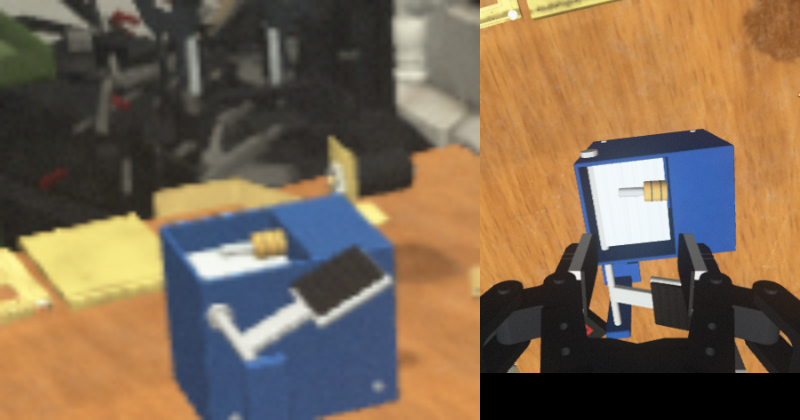

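Pin 1 lies on the flap at wrist panel (645,190), with its head toward the deck. Now to P3.

jog_arm:
  motion:
    - [0,-35,11,0,0]
    - [0,-35,11,0,0]
    - [0,-35,11,0,0]
    - [0,-35,11,0,0]
    - [0,-35,11,0,0]
    - [0,-35,11,0,0]
    - [0,-35,11,0,0]
    - [0,-35,11,0,0]
    - [0,-35,11,0,0]
    - [0,-35,11,0,0]

```text
time: 10.95
tool_pos: [0.5362, -0.1515, 0.203]
tcp_rot: [-2.497, -1.901, 0.003]
wrist_force: [1.5, -0.0, -0.4]
width: 0.5
grip_force: 0.0
```

jog_arm:
  motion:
    - [0,-37.5,10,0,0]
    - [0,0,0,0,0]
    - [0,0,0,25,0]
    - [0,0,0,25,0]
    - [0,0,0,20,0]
    - [0,0,0,10,0]
    - [0,0,0,0,0]
    - [0,0,0,0,0]

```text
time: 11.62
tool_pos: [0.5367, -0.1884, 0.1241]
tcp_rot: [-2.497, -1.902, 0.002]
wrist_force: [0.7, -0.2, 0.7]
width: 0.499
grip_force: 0.0
```

jog_arm:
  motion:
    - [0,1,3,25,0]
    - [0,0,0,20,0]
    - [0,0,0,16,0]
    - [0,0,0,0,0]
    - [-1,0,0,0,0]
    - [-1,0,0,0,0]
    - [-1,0,0,0,0]
    - [-1,0,0,0,0]
    - [-1,0,0,0,0]

```text
time: 12.37
tool_pos: [0.5417, -0.1892, 0.0664]
tcp_rot: [2.498, 1.902, 0.002]
wrist_force: [-3.5, 1.9, 6.7]
width: 0.182
grip_force: 39.3
```

jog_arm:
  motion:
    - [-1,0,0,-12,0]
    - [-1,0,0,-12,0]
    - [-1,0,0,-9,0]
    - [-1,0,0,0,0]
    - [-1,0,0,0,0]

```text
time: 12.78
tool_pos: [0.5417, -0.1893, 0.0989]
tcp_rot: [2.497, 1.902, 0.002]
wrist_force: [0.4, -0.3, -1.1]
width: 0.186
grip_force: 39.2
```

```bash
python3 look.py s3 0.539 -0.1875
```

```text
[ 0.5417 -0.1893  0.0989] [ 0.4 -0.3 -1.1]
0.05 [313. 269.] [-10  -9  -7 -10 -12  -9  -7  -8 -11 -11 -11]
0.054 [313. 267.] [-2  1 -1  1 -3 -4 -7 -3 -1 -1 -2]
0.058 [313. 265.] [ 8  6  5  8 -5 -7 -7 -6  5  6  4]
0.062 [313. 264.] [11 11 12  8 -2 -6 -2 -5  9  7  9]
0.066 [313. 262.] [20 18 19 20  1 -5 -8 -7 21 17 18]
0.07 [313. 261.] [22 25 23 24 -3 -6 -6 -5 23 23 24]
0.074 [313. 259.] [31 32 32 29 29 -7 -3 -4 -4 33 30]
0.078 [313. 257.] [ 41  40  43  41  42  -2  -8  -3  -4  41 139]
0.082 [313. 256.] [ 48  45  43  43  45  -7  -6  -3  -4  47 144]
0.086 [313. 254.] [ 55  53  58  -3  -9 -11  -8 -13  -9 -10  -7]
0.09 [313. 252.] [ 62  64 -14 -17 -14  -9 -12 -12 -11 -12  -8]
0.094 [314. 251.] [-12 -16 -16 -15 -16  -9  -8 -10  -9  -5  -4]
0.098 [314. 249.] [-14 -15 -17 -18 -14 -10 -12 -11 -12  -7  -7]
0.102 [314. 247.] [-16 -13 -19 -17 -14 -10 -10  -8  -9 -10  -6]
0.106 [314. 246.] [-15 -15 -19 -18 -17  -3  -4  -2  -6  -7  -6]
0.11 [314. 244.] [-11 -16 -18 -21 -17   4   4   1   2   5   3]
```

P3 is full-length: the shank runs unbroken into the block. I'll reseat it and lift P4.

jog_arm:
  motion:
    - [-1,0,0,12,0]
    - [-1,0,0,12,0]
    - [-1,0,0,8,0]
    - [-1,0,0,0,0]
    - [0,0,0,0,0]
    - [0,0,0,0,0]
    - [0,0,0,0,0]
    - [0,-16,-0.5,0,0]
    - [0,-16,-0.5,0,0]
    - [0,-16,0,0,0]

```text
time: 13.67
tool_pos: [0.5263, -0.2349, 0.0643]
tcp_rot: [-2.497, -1.904, 0.001]
wrist_force: [-0.0, -0.4, -0.4]
width: 0.5
grip_force: 0.0
```

jog_arm:
  motion:
    - [0,0,0,0,0]
    - [-1,0,0,0,0]
    - [-1,0,0,0,0]
    - [-1,0,0,0,0]
    - [-1,0,0,0,0]
    - [-1,0,0,-12,0]
    - [-1,0,0,-12,0]
    - [-1,0,0,-9,0]
    - [-1,0,0,0,0]
    - [-1,0,0,0,0]

```text
time: 14.5
tool_pos: [0.528, -0.2353, 0.1001]
tcp_rot: [2.497, 1.902, 0.002]
wrist_force: [-0.2, 0.0, -0.7]
width: 0.184
grip_force: 39.6
```

```bash
python3 look.py s4 0.526 -0.2334
```

```text
[ 0.528  -0.2353  0.1001] [-0.2  0.  -0.7]
0.05 [322. 283.] [-10  -8 -11 -11 -12 -10  -9  -8  -7 -10  -8]
0.054 [322. 281.] [-3 -3 -2 -4  3  7  3  2  1 -1  0]
0.058 [322. 279.] [9 5 4 6 6 6 6 5 6 6 4]
0.062 [322. 278.] [10  8  6 12 11 11 13  9  8  7 10]
0.066 [322. 276.] [17 17 21 16 16 18 -4 -6 -4 17 16]
0.07 [322. 274.] [25 23 26 24 26 -1 -6 -4 -5 -1 28]
0.074 [322. 273.] [30 27 29 29 28 -2 -5 -4 -4 -1 29]
0.078 [323. 271.] [ 36  37  39  37   1  -7  -6  -7  -2  38 129]
0.082 [323. 269.] [ 46  46  43  46  44  -7  -6  -5  -4 140 139]
0.086 [323. 267.] [ 54  53  53 -11 -11 -12 -14 -12 -11 -12 -11]
0.09 [323. 266.] [ 55  58  -7 -11  -7 -10 -10 -11 -11 -11  -6]
0.094 [323. 264.] [-11 -16 -19 -18 -18 -18  -9 -12 -13 -10  -9]
0.098 [323. 262.] [-16 -14 -22 -18 -17 -17 -14 -14 -11 -11  -9]
0.102 [323. 261.] [-14 -15 -18 -19 -15 -18 -10 -14 -11  -9  -9]
0.106 [323. 259.] [-17 -15 -20 -19 -19 -16  -5  -8 -10  -7  -7]
0.11 [323. 257.] [-16 -17 -19 -21 -17 -17  -1  -2  -2  -1  -2]
```

P4's shank ends at about z = 0.065, so it is short. I'll carry it to the other side of the flap.

jog_arm:
  motion:
    - [-1,0,0,-31,0]
    - [-1,0,0,-31,0]
    - [-1,0,0,-33,0]
    - [-1,33,-12,0,0]
    - [-1,33,-12,0,0]
    - [-1,33,-12,0,0]
    - [-1,33,-12,0,0]
    - [-1,33,-12,0,0]
    - [-1,33,-12,0,0]
    - [-1,33,-12,0,0]

```text
time: 15.38
tool_pos: [0.5063, 0.0116, 0.1926]
tcp_rot: [-2.499, -1.902, 0.001]
wrist_force: [0.5, -0.4, -0.8]
width: 0.186
grip_force: 39.6
```

jog_arm:
  motion:
    - [-1,33,-12,0,0]
    - [-1,33,-12,0,0]
    - [-1,33,-12,0,0]
    - [-1,33,-12,0,0]
    - [-1,33,-12,0,0]
    - [-1,0,0,0,0]
    - [-1,0,0,20,0]
    - [-1,0,0,20,0]
    - [-1,0,0,10,0]
    - [-1,0,0,0,0]

```text
time: 16.22
tool_pos: [0.4907, 0.184, 0.1397]
tcp_rot: [-2.498, -1.902, 0.01]
wrist_force: [-0.2, 0.1, -1.1]
width: 0.184
grip_force: 39.6
```

jog_arm:
  motion:
    - [-1,0,0,0,0]
    - [-1,0,0,0,0]

```text
time: 16.38
tool_pos: [0.494, 0.1849, 0.144]
tcp_rot: [2.5, 1.903, 0.001]
wrist_force: [0.6, -0.3, -0.7]
width: 0.187
grip_force: 39.6
```

```bash
python3 look.py c3 0.495 0.186 | head -1; python3 - <<'E'
from h import *
z=np.load('pics/c3.npz');d=z['d']
K,D,W=cal('scene');V=np.linalg.inv(W)
zs=np.arange(.092,.136,.003);P=np.c_[np.full_like(zs,z['pos'][0]),np.full_like(zs,z['pos'][1]),zs]
p=cv2.projectPoints(P,cv2.Rodrigues(V[:3,:3])[0],V[:3,3],K,D)[0].reshape(-1,2).round().astype(int);ex=(P@V[:3,:3].T+V[:3,3])[:,2]
for a,q,e in zip(zs,p,ex):print(round(a,3),q,(1000*(d[q[1],q[0]-5:q[0]+6]-e)).round().astype(int))
E
```

```text
[0.494  0.1849 0.144 ] [ 0.6 -0.3 -0.7]
0.092 [210 189] [-38 -45 -38 -35 -34 -31 -30 -32 -30 -30 -28]
0.095 [210 188] [-38 -37 -35 -36 -37 -33 -30 -30 -28 -26 -24]
0.098 [210 187] [-37 -36 -38 -30 -33 -33 -31 -30 -28 -29 -26]
0.101 [210 186] [ 16 -36 -34 -31 -32 -32 -31 -28 -28 -25 -26]
0.104 [210 185] [ 20  25  22  25  25  23  25 -25 -25 -27 -26]
0.107 [209 184] [-20  32  27  31  30  32  30  29  28  29  30]
0.11 [209 183] [36 38 38 36 39 35 35 35 39 34 38]
0.113 [209 182] [40 47 45 39 -2 -8 -6 43 42 41 42]
0.116 [209 181] [53 50 51 48 -5 -4 -4 51 49 51 53]
0.119 [209 180] [61 56 56 58 -4 -4 -2 35 36 39 42]
0.122 [209 179] [66 68 72 65 -3 -3 -2 38 39 42 44]
0.125 [209 178] [65 63 66  1 -8 -1  0 44 41 40 42]
0.128 [209 176] [60 66 68 -1 -6 -8 75 80 80 76 80]
0.131 [209 175] [ 61  65  67  -9 -12  -7  75  75  80  75  77]
0.134 [209 174] [ 66  63  -8 -10  -9  -7 -10  -3  73  77  75]
```

jog_arm:
  motion:
    - [-1,0,0,7,0]
    - [-1,0,0,6,0]
    - [-1,0,0,0,0]
    - [-1,0,0,0,0]
    - [-0.1,0,0,0,0]
    - [-0.1,0,0,0,0]
    - [-0.1,0,0,0,0]
    - [-0.1,0,0,0,0]

```text
time: 17.1
tool_pos: [0.4937, 0.1852, 0.1306]
tcp_rot: [2.499, 1.903, 0.001]
wrist_force: [0.4, -1.3, -0.7]
width: 0.447
grip_force: 0.0
```

jog_arm:
  motion:
    - [0,0,6,0,0]
    - [0,0,6,0,0]
    - [0,0,6,0,0]
    - [0,0,6,0,0]
    - [0,0,0,0,0]
    - [0,0,0,0,0]
    - [0,0,0,-25,0]
    - [0,0,0,-35,0]
    - [0,0,0,-20,0]
    - [0,0,0,0,0]

```text
time: 17.93
tool_pos: [0.5198, 0.1798, 0.2162]
tcp_rot: [2.497, 1.901, 0.014]
wrist_force: [1.2, 0.8, 1.1]
width: 0.497
grip_force: 0.0
```

```bash
python3 - <<'E'
from h import *
s,im,d=snap('scene','c4')
a=cv2.resize(im[117:222,155:275],None,fx=4,fy=4)
s,w,d=snap('wrist','c4w');print(s['tool_pos'])
cv2.imwrite('pics/c4c.png',np.hstack([a,cv2.copyMakeBorder(cv2.resize(w[:,100:460],(320,373)),0,a.shape[0]-373,0,0,0)])[:,:,::-1])
E
```

```text
[0.51855805 0.17940379 0.21363108]
```

View pics/c4c.png

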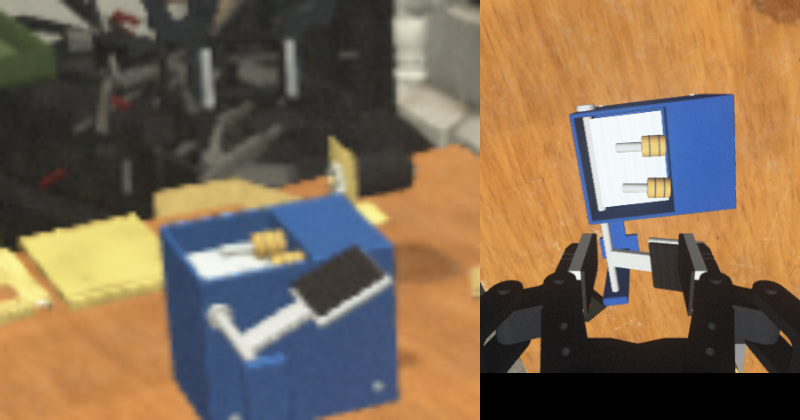

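Both pins lie on the flap, at wrist panel (640,147) and (647,188). Now over the pedal pad with the fingers shut.

jog_arm:
  motion:
    - [-1,-24.5,12,0,0]
    - [-1,-24.5,12,0,0]
    - [-1,-24.5,12,0,0]
    - [-1,0,0,0,0]
    - [-1,0,0,20,0]
    - [-1,0,0,20,0]
    - [-1,0,0,20,0]
    - [-1,0,0,10,0]
    - [-1,0,0,0,0]
    - [-1,0,0,0,0]

```text
time: 18.87
tool_pos: [0.5306, 0.0985, 0.139]
tcp_rot: [-2.498, -1.903, 0.004]
wrist_force: [0.3, 0.4, 0.4]
width: 0.001
grip_force: 0.0
```

```bash
python3 - <<'E'
from h import *
s,w,d=snap('wrist','p1');print(s['tool_pos'],s['wrist_force'],s['width'])
cv2.imwrite('pics/p1.png',w[:,:,::-1])
s,im,d=snap('scene','p1s')
a=cv2.resize(im[117:222,155:275],None,fx=4,fy=4)
cv2.imwrite('pics/p1c.png',np.hstack([a,cv2.copyMakeBorder(cv2.resize(w[:,100:460],(320,373)),0,a.shape[0]-373,0,0,0)])[:,:,::-1])
E
```

```text
[0.53061482 0.09848492 0.13900406] [0.25644064 0.40966022 0.3706823 ] 0.0010706365406518879
```

View pics/p1c.png

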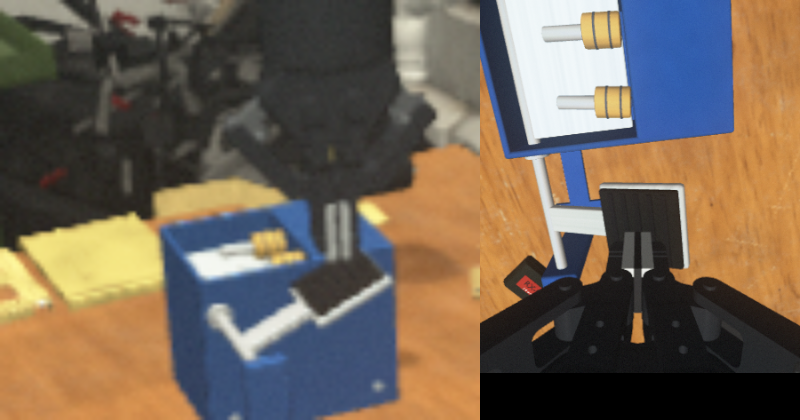

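The fingertips are centred over the pad, at wrist panel (638,235). I'll press.

jog_arm:
  motion:
    - [-1,0,2,8,0]
    - [-1,0,0,6,0]
    - [-1,0,0,6,0]
    - [-1,0,0,8,0]
    - [-1,0,0,8,0]
    - [-1,0,0,8,0]
    - [-1,0,0,8,0]
    - [-1,0,0,8,0]
    - [-1,0,0,5,0]
    - [-1,0,0,0,0]

```text
time: 19.8
tool_pos: [0.5338, 0.0981, 0.0746]
tcp_rot: [-2.499, -1.903, -0.0]
wrist_force: [1.1, 1.3, 8.8]
width: -0.002
grip_force: 4.0
```

jog_arm:
  motion:
    - [-1,0,0,5,0]
    - [-1,0,0,4,0]
    - [-1,0,0,4,0]
    - [-1,0,0,0,0]

```text
time: 20.13
tool_pos: [0.5351, 0.098, 0.0632]
tcp_rot: [2.498, 1.903, 0.004]
wrist_force: [1.4, -0.7, 9.7]
width: -0.002
grip_force: 4.1
```

jog_arm:
  motion:
    - [-1,0,0,3,0]
    - [-1,0,0,3,0]
    - [-1,0,0,0,0]

```text
time: 20.38
tool_pos: [0.5386, 0.0982, 0.0603]
tcp_rot: [2.495, 1.901, 0.013]
wrist_force: [1.6, -1.7, 18.6]
width: 0.001
grip_force: 8.5
```

jog_arm:
  motion:
    - [-1,0,0,2,0]
    - [-1,0,0,0,0]

```text
time: 20.55
tool_pos: [0.5399, 0.0983, 0.0594]
tcp_rot: [2.494, 1.9, 0.016]
wrist_force: [2.3, -1.4, 21.5]
width: -0.001
grip_force: 10.1
```

The force jumped to 20 N at z = 0.060, so the pedal is at its stop. I'll hold briefly and check whether the pins have dropped.

jog_arm:
  motion:
    - [-1,0,0,0,0]
    - [-1,0,0,0,0]
    - [-1,0,0,0,0]
    - [-1,0,0,0,0]
    - [-1,0,0,0,0]
    - [-1,0,0,0,0]

```text
time: 21.05
tool_pos: [0.5399, 0.0983, 0.0594]
tcp_rot: [2.494, 1.9, 0.016]
wrist_force: [2.3, -1.2, 22.2]
width: -0.001
grip_force: 10.2
```

```bash
python3 - <<'E'
from h import *
s,w,d=snap('wrist','p2');print(s['tool_pos'],s['wrist_force'])
s,im,d=snap('scene','p2s');s,t,d=snap('top','p2t')
a=cv2.resize(im[117:222,155:275],(400,350));b=cv2.resize(w[:,100:460],(400,467));c=cv2.resize(t[205:295,160:262],None,fx=2.3,fy=2.3)
o=np.zeros((600,800,3),np.uint8);o[:350,:400]=a;o[:467,400:]=b;o[360:360+c.shape[0],:c.shape[1]]=c
cv2.imwrite('pics/p2c.png',o[:,:,::-1])
E
```

```text
[0.53986378 0.09830706 0.05939951] [ 2.28471254 -1.17805054 22.24274168]
```

View pics/p2c.png

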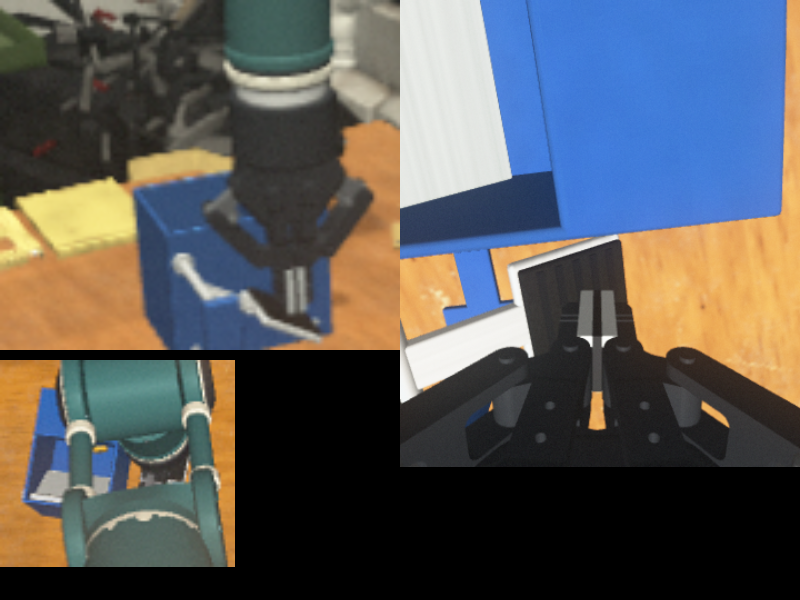

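The flap is fully open and empty; a glint of brass shows inside the box. I'll release the pedal and back off.

jog_arm:
  motion:
    - [-1,0,0,-8,0]
    - [-1,0,0,-10,0]
    - [-1,0,0,-10,0]
    - [-1,0,0,-10,0]
    - [-1,0,0,-10,0]
    - [-1,0,0,-10,0]
    - [-1,0,0,-12,0]
    - [-1,0,0,-30,0]
    - [-1,0,0,-35,0]
    - [-1,0,0,-35,0]

```text
time: 22.03
tool_pos: [0.5312, 0.0973, 0.2231]
tcp_rot: [-2.497, -1.902, 0.009]
wrist_force: [0.8, -0.5, -0.8]
width: 0.002
grip_force: 0.0
```

jog_arm:
  motion:
    - [-1,0,-30,0,0]
    - [-1,0,-30,0,0]
    - [-1,0,-20,0,0]
    - [-1,0,0,0,0]
    - [-1,0,0,0,0]
    - [-1,0,0,0,0]

```text
time: 22.53
tool_pos: [0.4562, 0.1188, 0.2236]
tcp_rot: [-2.499, -1.904, 0.002]
wrist_force: [0.1, 0.1, 0.6]
width: -0.0
grip_force: 0.0
```

```bash
python3 - <<'E'
from h import *
s,w,d=snap('wrist','f1');print(s['tool_pos'],s['wrist_force'])
s,im,d=snap('scene','f1s')
K,D,W=cal('scene');V=np.linalg.inv(W)
hsv=cv2.cvtColor(im,cv2.COLOR_RGB2HSV)
for x,y in [(.565,-.0955),(.539,-.1875)]:
  zs=np.arange(.052,.088,.004);P=np.c_[np.full_like(zs,x),np.full_like(zs,y),zs]
  p=cv2.projectPoints(P,cv2.Rodrigues(V[:3,:3])[0],V[:3,3],K,D)[0].reshape(-1,2).round().astype(int);ex=(P@V[:3,:3].T+V[:3,3])[:,2]
  for a,q,e in zip(zs,p,ex):print(round(a,3),q,(1000*(d[q[1],q[0]-6:q[0]+7]-e)).round().astype(int))
a=cv2.resize(im[117:222,155:275],(400,350));b=cv2.resize(w,(400,300));c=cv2.resize(im[215:315,270:350],(320,400))
o=np.zeros((600,800,3),np.uint8);o[:350,:400]=a;o[:300,400:]=b;o[300:600,400:640]=cv2.resize(c,(240,300))
cv2.imwrite('pics/f1c.png',o[:,:,::-1])
E
```

```text
[0.45622093 0.11880138 0.2235868 ] [0.05619121 0.06467444 0.634903  ]
0.052 [296 244] [ -6  -3 -10  -8 -10 -11 -10  -8  -8  -8  -7  -9  -8]
0.056 [297 242] [ -1   3  -8 -11  -9 -11 -13 -11  -9  -4   0   1   4]
0.06 [297 241] [  6   6  -8  -6 -10 -13 -10  -7  -8  -3   8   6   5]
0.064 [297 239] [ 18  13  -5  -7 -10 -10  -9  -8  -8  -7  14  17  18]
0.068 [297 237] [ 26  25  -6  -9 -10  -9  -8 -12  -9  -5  20  28  23]
0.072 [297 236] [136 137  -6  -7  -6  -4  -7  -6  -4  -3  31  31 135]
0.076 [297 234] [143 148   3   3   4   0   3   2   3   1 147 144 147]
0.08 [297 233] [154 149 153 153   7  10   9  13 151 151 152 154 152]
0.084 [297 231] [ 159  163  161  164  162 -966  163  161  160  160  164  159  165]
0.052 [313 268] [  -5   -9   -7   -8   -8  -11  -13  -13  -11 -900   -6   -6   -7]
0.056 [313 266] [  4   0  -2  -8 -11 -11 -11 -11 -13 -12  -9  -2   4]
0.06 [313 265] [  6   7   5  -6  -6 -12  -7 -11 -12 -10  -5  -3   7]
0.064 [313 263] [ 16  17  15  -6  -9 -11 -11 -10  -9  -9  -6  -2  16]
0.068 [313 261] [ 25  23  21  -4  -6 -11  -8  -9  -9 -11  -9  -4  22]
0.072 [313 260] [28 28 23 -5 -6 -6 -7 -5 -7 -8 -9 -4 27]
0.076 [313 258] [ 36  34  39   2   1   3   1  -1  -3   3   1  37 133]
0.08 [313 257] [ 42  41  42  41   6   4   5   6   8   6  40 138 138]
0.084 [313 255] [ 51  49  49  52  48  49  51  49  46  49 150 148 147]
```

View pics/f1c.png

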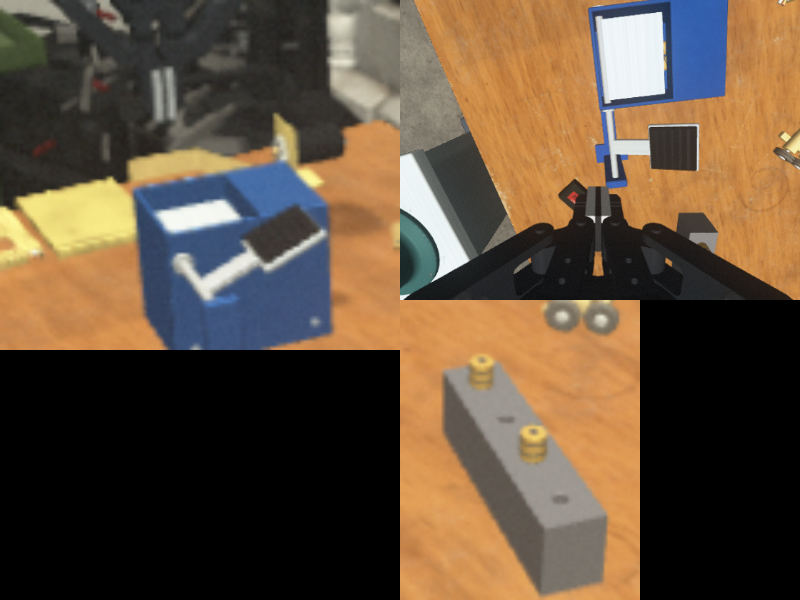

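The pins are seated, the flap is closed and the pedal is up. Brass shows in the gap beside the flap, at wrist panel (665,55), so I'll check how deep it lies.

```bash
python3 - <<'E'
from h import *
z=np.load('pics/f1.npz');im=z['im'];s=dict(tool_pos=z['pos'],tcp_rot=z['rot'])
hsv=cv2.cvtColor(im,cv2.COLOR_RGB2HSV)[20:140,355:385]
ys,xs=np.nonzero((hsv[:,:,0]>12)&(hsv[:,:,0]<32)&(hsv[:,:,1]>80)&(hsv[:,:,2]>70))
px=np.c_[xs+355,ys+20];P=bydepth('wrist',px,z['d'],s);i=np.linspace(0,len(px)-1,14).astype(int);print(len(px));print(np.c_[px[i],P[i].round(3)])
print(bydepth('wrist',[(320,40),(320,80),(350,60)],z['d'],s).round(3))
z=np.load('pics/f1s.npz')
E
```

```text
102
[[3.69e+02 5.80e+01 5.71e-01 2.12e-01 2.00e-02]
 [3.70e+02 6.00e+01 5.71e-01 2.10e-01 2.30e-02]
 [3.69e+02 6.30e+01 5.69e-01 2.08e-01 2.30e-02]
 [3.71e+02 6.50e+01 5.70e-01 2.06e-01 2.40e-02]
 [3.70e+02 6.80e+01 5.69e-01 2.03e-01 2.40e-02]
 [3.71e+02 7.00e+01 5.70e-01 2.01e-01 2.40e-02]
 [3.70e+02 7.30e+01 5.68e-01 1.99e-01 2.30e-02]
 [3.71e+02 7.90e+01 5.70e-01 1.93e-01 1.60e-02]
 [3.71e+02 8.20e+01 5.69e-01 1.91e-01 2.00e-02]
 [3.71e+02 8.60e+01 5.67e-01 1.87e-01 2.30e-02]
 [3.70e+02 9.00e+01 5.66e-01 1.84e-01 2.20e-02]
 [3.72e+02 9.20e+01 5.68e-01 1.81e-01 2.10e-02]
 [3.71e+02 9.50e+01 5.66e-01 1.79e-01 2.10e-02]
 [3.71e+02 9.70e+01 5.67e-01 1.77e-01 1.80e-02]]
[[0.518 0.23  0.094]
 [0.512 0.203 0.094]
 [0.536 0.211 0.095]]
```

The brass is at z of about 0.02 m and both pins are lying on the catch-box floor. The flap is closed at 0.0945 m. Handing in.

```bash
python3 -c "
from workcell import bot
print(bot.finish_job())"
```

```text
the job is handed in; nothing more can be done
None
```

I handed the job in after about 23 s of robot time: both short pins are in the catch box, both full-length pins are seated upright in their own holes, and the pedal is back up with the flap closed.

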